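# Zero a spice grinder and back its dial off five clicks

### The job

Set the spice grinder to a medium grind: turn the dial on its top clockwise until you feel it come up against the zero stop, gently and without forcing it past the stop, then turn it back counterclockwise by exactly five clicks and let go. Leave the mug, glass, onion, garlic and peeler round it where they are.

Things in the scene. Friction and masses are not known exactly. Their poses are not given: they have to be found in the camera images.
- grinder: electric spice grinder, fixed to the worktop by a suction foot: black foot plate 185 x 120 x 16 mm, round steel column 94 mm wide at its top, 122 mm tall, black spout and white cup on its front (-x). Origin: underside of the foot, on the column's axis; z up. On the column a grey collar 72 mm wide (122 to 134 mm up, not to be turned), above it the black dial.
- dial_grip (a point): point on the dial's vertical axis, inside its grip bar, 164 mm above the worktop; turns with the dial: x along the bar to the end with the white mark, z up. The dial is a black disc 64 mm wide (134 to 144 mm up) with an upright bar on it 56 mm long (x), 14 mm thick (y), from the disc to 178 mm up: pinch it across its thickness. From above, clockwise turns towards the zero stop.
- dial_mark (a point): far end of the white mark on top of the dial's bar, 26 mm from the axis, 178 mm up. Clicks: a detent every 20 degrees (0.349 rad), number 0 at the stop to 10. Leaving a detent takes about 0.2 N m at once; this falls to nothing halfway, then the dial is pulled on as hard into the next detent. Let go, it settles in a detent. It starts two to six clicks from the stop.
- stop (a point): centre of the collar's top, on the dial's axis, 134 mm up. The zero stop (burrs touching) is in the collar, unmarked, at an angle that differs from start to start. It is elastic: clockwise past detent 0 the stop resists with about 5 N m per rad on top of the click's: about 0.5 N m in all 0.08 rad past detent 0, where a plain click gives 0.1 to 0.2; 0.15 rad past it the burrs jam.
- burr (a joint): gap of the burrs inside the column in m (not visible): 0 at the zero stop, 0.00003 (0.03 mm) more with every click counterclockwise, negative when forced past the stop. Far finer than its reading's noise, so it cannot be used to count clicks.
- mug: green and white mug with a handle, 101 mm tall; origin under its centre. Bystander.
- glass: clear drinking glass, 81 mm wide, 103 mm tall; origin under its centre. Bystander.
- onion: brown onion, 75 mm; origin under its centre. Bystander.
- garlic: garlic bulb, 56 mm; origin under its centre. Bystander.
- peeler: black peeler lying flat, 131 mm long; origin under its centre. Bystander.

How it is judged:
By the outcome, as a careful person would: the job done as asked, in the order asked, and still so for the second after the job is handed in, with the robot touching nothing.
It also fails if it takes over 72 s, if anything falls off the work surface, if the arm or the gripper's body presses on something with over 40 N, if the wrist force passes 120 N, or if a joint passes its speed limit or range.

### The arm

A 6-joint arm with a two-finger parallel gripper is mounted at the origin on a cart in front of the work surface, level with it; the furniture and walls round the work are solid. World frame = base frame: x ahead of the robot, y to its left, z up, the work surface at z = 0. Lengths are in mm, angles in rad, forces in N, time in s.
With the tool pointing down it reaches from about 275 to 750 mm from the base axis. Payload 10.2 kg.
Tool frame: the origin (TCP) lies midway between the tips of the shut fingers; the grasp point (between the pads) lies grasp_offset behind it (grasp_offset is the distance from the TCP to the grasp point, in mm); x points along the fingers, z is the direction in which the jaws open and shut, and the axes are right-handed (so a half turn about x gives the same grasp; the last joint's range is limited). The gripper opens to 85 mm and grips with 20 to 120 N. Pads are 22 mm wide; open, the fingers measure 114 mm over their backs; the gripper's body (76 mm by 85 mm) begins 54 mm behind the grasp point. The pads swing forward as they close: fully open they stand 13 mm farther back than shut.
Start: joints at [-0.223, 0.313, 1.498, -0, 1.331, -0.223], TCP at [525.006, -0.013, 231.294] pointing down, gripper open.
Joint ranges: [-2.94, 2.94], [-0.97, 2.17], [0.19, 2.56], [-1.23, 4.37], [0.02, 3.11], [-2.88, 2.88]. Speed limits (rad/s): [2.39, 2.39, 3.01, 3.14, 3.14, 3.14].

### API

Orientations are given as a unit quaternion [w, x, y, z].
In Python, from rig import sense, capture, calibration, finish_job, grasp_offset gives the robot as it stands.
- The arm moves only by the shell command python3 -m jog 'ROWS' [FORCE]. ROWS is JSON, a list of rows, each an object with "linear": the shift along the tool's x, y, z scaled (see below), a list of three; "rotation": the turn, a rotation vector about the tool's x, y, z scaled (see below), a list of three; "grip": the finger opening in mm, from 0 to 85.4. A call has 1 to 20 rows; each row is the pose to reach, as a shift and turn from the pose measured when the call began, along the tool's axes at that moment; what a row does not reach only later rows make up. The controller multiplies each number of a shift by 0.3 m and each number of a turn by 0.5 rad. A row lasts 1/12 s, in which the tool goes at most 41.7 mm and 7.16 degrees, less where a joint would pass 70% of its speed; a pose out of reach is approached as far as the arm can. A call with a number of a shift or a turn outside -1 to 1 is refused whole. A call with a gripper value outside its range is refused whole. The fingers move at their own pace and stop on an object; FORCE is the grip in N (left out, the last holds). Time passes only in rows, so rows that repeat a pose let the fingers close. It gives the time, the measured TCP pose, the force and the opening at its end, in the units of the state.
- sense(): the state, without advancing time (a new reading comes with each control period).
- capture(name): name is "scene" or "top" or "wrist"; returns (picture, depth): 384x512x3 uint8, red, green, blue; 384x512 float32, mm along the optical axis (not along the pixel's ray), 0 where there is no reading.
- calibration(name): a dict with "intrinsics" (3x3 intrinsics, pixels), "world_from_camera" (4x4, takes a point from camera to world coordinates). Camera axes: x right, y up, looking along -z (the intrinsics and any distortion apply to the point x, -y, -z); pixel columns grow to the right and rows downward; lengths in mm; the calibration is good to about 2 mm. A picture is of the moment at which its call begins: read the wrist's pose just before it. calibration takes no time and is no camera call; for the wrist camera it gives the pose at the moment of the call.
- finish_job(): hands the job in, once; it reports no verdict.
The state is a dict: "time_s": time; "joints": joint angles; "dq": joint speeds; "tau": joint torques, N m; "eef_pos": TCP position; "ee_rot": TCP orientation; "force": force on the tool from outside, world axes, zero at the start; "wrist_torque": the same for the moment, N m; "grip_width": opening from 0.0 (shut) to 1.0 (fully open).
Only numpy, scipy, OpenCV 4.12 (cv2) and the standard library are available. Lean on these libraries where they do the work, as an engineer would, in place of code of your own. Each camera call takes 0.05 s, during which the arm holds its last target.

## Working session

There is one attempt and no reset: what is moved stays moved. The work goes in short steps, Python scripts to look and compute and a shell command to move; the robot and the scene stay as the last step left them, time stands still between calls to the robot, and variables do not carry over. Pictures are saved under pics/ and viewed, and the job is handed in when it is done.

```bash
ls; mkdir -p pics; python3 - <<'E'
from rig import *
import cv2,numpy as np
s=sense();print({k:np.round(v,3).tolist() for k,v in s.items()});print(grasp_offset)
for n in("scene","top","wrist"):
    c=calibration(n);print(n,np.round(c["intrinsics"],1).tolist(),np.round(c["world_from_camera"],3).tolist(),[k for k in c])
    p,d=capture(n);cv2.imwrite(f"pics/a_{n}.png",p[:,:,::-1]);np.save(f"a_{n}.npy",d)
E
```

```text
pics
{'time_s': 0.0, 'joints': [-0.223, 0.313, 1.498, -0.0, 1.331, -0.223], 'dq': [0.0, -0.002, -0.002, -0.001, -0.002, 0.001], 'tau': [-0.001, -41.226, -25.974, -0.0, 0.004, -0.0], 'eef_pos': [524.742, 0.045, 230.733], 'ee_rot': [0.707, 0.0, 0.708, 0.0], 'force': [-0.844, 0.494, -0.815], 'wrist_torque': [0.071, 0.021, 0.033], 'grip_width': 1.0}
18.700000000000003
scene [[479.4, 0.0, 255.1], [0.0, 479.4, 189.8], [0.0, 0.0, 1.0]] [[-0.895, 0.248, -0.37, 116.592], [-0.445, -0.525, 0.726, 886.811], [-0.014, 0.814, 0.58, 783.105], [0.0, 0.0, 0.0, 1.0]] ['intrinsics', 'world_from_camera']
top [[456.5, 0.0, 254.9], [0.0, 456.5, 197.6], [0.0, 0.0, 1.0]] [[0.033, 0.974, -0.225, 237.245], [-0.999, 0.034, -0.001, 108.434], [0.006, 0.225, 0.974, 1413.494], [0.0, 0.0, 0.0, 1.0]] ['intrinsics', 'world_from_camera']
wrist [[267.3, 0.0, 255.1], [0.0, 267.3, 194.1], [0.0, 0.0, 1.0]] [[1.0, -0.001, 0.0, 524.587], [0.001, 0.955, 0.297, 75.749], [-0.0, -0.297, 0.955, 373.573], [0.0, 0.0, 0.0, 1.0]] ['intrinsics', 'world_from_camera']
```

View pics/a_scene.png

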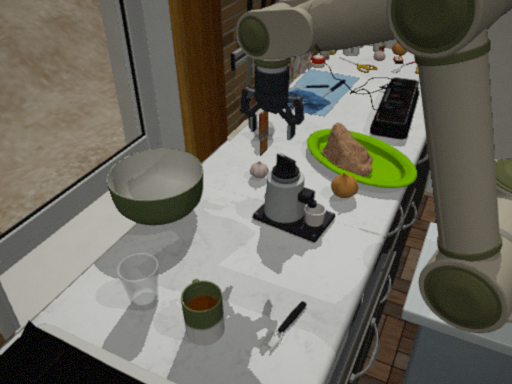

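View pics/a_top.png

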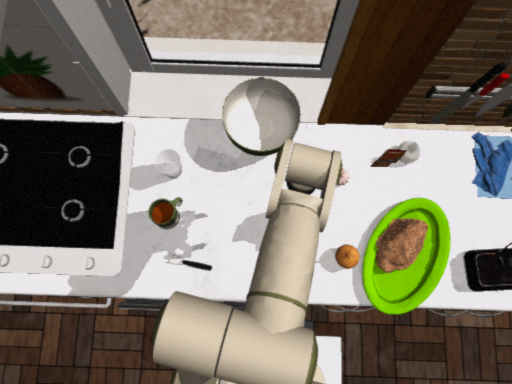

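View pics/a_wrist.png

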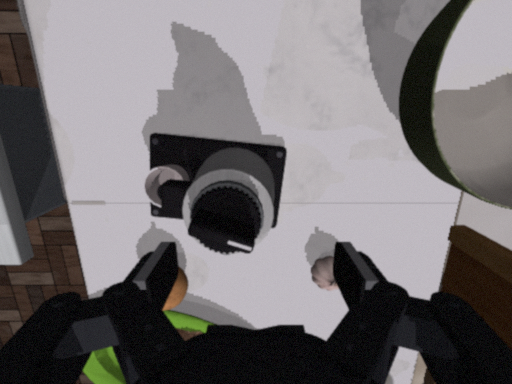

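The wrist view shows the dial near (228,215), with the white mark at about (240,245). I'll zoom in on it.

```bash
cat > h.py <<'E'
import numpy as np,cv2
from rig import *
def ray(c,uv,z):
    K=c["intrinsics"];T=np.array(c["world_from_camera"])
    d=np.array([(uv[0]-K[0][2])/K[0][0],-(uv[1]-K[1][2])/K[1][1],-1.])
    D=T[:3,:3]@d;o=T[:3,3];return o+D*(z-o[2])/D[2]
def cloud(c,d):
    K=c["intrinsics"];T=np.array(c["world_from_camera"])
    v,u=np.mgrid[:d.shape[0],:d.shape[1]]
    P=np.stack([(u-K[0][2])/K[0][0]*d,-(v-K[1][2])/K[1][1]*d,-d],-1)
    return P@T[:3,:3].T+T[:3,3]
E
python3 - <<'E'
from h import *
c=calibration("wrist");p=cv2.imread("pics/a_wrist.png");d=np.load("a_wrist.npy")
x,y=130,120
cv2.imwrite("pics/a_wz.png",cv2.resize(p[y:y+140,x:x+170],None,fx=4,fy=4,interpolation=cv2.INTER_NEAREST))
P=cloud(c,d)
g=p[200:260,190:270].min(2);m=g>200
P2=P[200:260,190:270]
hgt=P2[...,2]
mm=m&(hgt>165)
v,u=np.nonzero(mm);print(len(u))
pts=np.array([ray(c,(a+190,b+200),178) for a,b in zip(u,v)])
print(np.round(pts[:, :2].min(0)),np.round(pts[:,:2].max(0)),pts.mean(0))
_,_,V=np.linalg.svd(pts[:,:2]-pts[:,:2].mean(0));t=(pts[:,:2]-pts[:,:2].mean(0))@V[0];print(V[0],t.min(),t.max())
top=(P[...,2]>170)&(P[...,2]<186)&(d>0)
q=P[150:280,150:300][top[150:280,150:300]][:,:2].astype(np.float32);print(len(q),cv2.minAreaRect(q))
ds=(P[...,2]>137)&(P[...,2]<149)
q=P[150:280,150:300][ds[150:280,150:300]][:,:2].astype(np.float32);print(len(q),cv2.minAreaRect(q),cv2.minEnclosingCircle(q))
ds=(P[...,2]>118)&(P[...,2]<126)
q=P[150:280,150:300][ds[150:280,150:300]][:,:2].astype(np.float32);print(len(q),cv2.minEnclosingCircle(q),cv2.fitEllipse(cv2.convexHull(q)))
ds=(P[...,2]>10)&(P[...,2]<22)
q=P[120:240,140:300][ds[120:240,140:300]][:,:2].astype(np.float32);print(len(q),cv2.minAreaRect(q))
E
```

```text
0Traceback (most recent call last):
  File "<stdin>", line 12, in <module>
IndexError: too many indices for array: array is 1-dimensional, but 2 were indexed
```

View pics/a_wz.png

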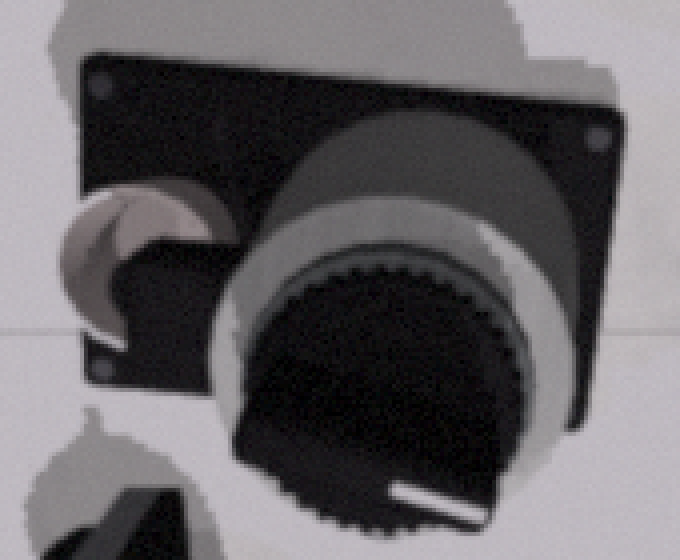

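```bash
python3 - <<'E'
from h import *
c=calibration("wrist");p=cv2.imread("pics/a_wrist.png");d=np.load("a_wrist.npy")
P=cloud(c,d)
g=p.min(2).astype(int);m=np.zeros(g.shape,bool);m[238:254,222:256]=g[238:254,222:256]>110
n,l,st,ce=cv2.connectedComponentsWithStats(m.astype(np.uint8));print(st,ce)
k=l[245,238] or l[246,240];v,u=np.nonzero(l==k)
print("mark depth z",np.round(np.median(P[v,u],0)))
pts=np.array([ray(c,(a,b),178) for a,b in zip(u,v)])
mu=pts[:,:2].mean(0);_,_,V=np.linalg.svd(pts[:,:2]-mu);t=(pts[:,:2]-mu)@V[0];print(mu,V[0],t.min(),t.max(),mu+V[0]*t.min(),mu+V[0]*t.max())
W=P[130:290,140:300].reshape(-1,3);W=W[d[130:290,140:300].ravel()>0]
for lo,hi in((170,186),(138,149),(118,126),(10,22)):
    q=W[(W[:,2]>lo)&(W[:,2]<hi)][:,:2].astype(np.float32);print(lo,len(q),cv2.minAreaRect(q),cv2.minEnclosingCircle(q))
E
```

```text
[[     0      0    512    384 196440]
 [   228    239     28     15    165]
 [   223    253      3      1      3]] [[255.51135716 191.4519548 ]
 [242.55151515 247.58181818]
 [224.         253.        ]]
mark depth z [514. -31. 178.]
[514.3868198  -30.92887213] [-0.97889589  0.20435957] -10.96576551611054 12.700680267708188 [525.12116261 -33.16983124] [501.95417606 -28.33336658]
170 1202 ((497.3099060058594, -22.577974319458008), (14.201743125915527, 56.07492446899414), 69.86366271972656) ((497.1560974121094, -22.997314453125), 28.091184616088867)
138 1953 ((496.43841552734375, -22.49097442626953), (66.30075073242188, 64.22247314453125), 40.052398681640625) ((497.2253723144531, -23.57284164428711), 33.664390563964844)
118 1896 ((497.1973876953125, -22.30664825439453), (91.94526672363281, 91.40258026123047), 24.365354537963867) ((497.23291015625, -23.22575569152832), 46.796749114990234)
10 3732 ((466.03253173828125, -66.22628784179688), (211.2279815673828, 183.57374572753906), 84.08007049560547) ((466.7425842285156, -50.54931640625), 126.02161407470703)
```

The bar is 14.2 x 56.1 mm, the disc is about 64 mm wide, and the column is about 93 mm across, so the sizes match. The dial axis is at (497.3, -22.6) and the bar's yaw is -20.1°. I need tool yaw +69.9°, in three steps of about 23.3°.

```bash
cat >> h.py <<'E'
from scipy.spatial.transform import Rotation as R
def st(n=1):
    s=sense();q=s["ee_rot"];M=R.from_quat([q[1],q[2],q[3],q[0]]).as_matrix()
    print("t%.2f"%s["time_s"],"pos",np.round(s["eef_pos"],1),"yaw %.2f"%np.degrees(np.arctan2(M[1,2],M[0,2])),"F",np.round(s["force"],1),"T",np.round(s["wrist_torque"],3),"g %.3f"%s["grip_width"],"j",np.round(s["joints"],2),"tiltx",np.round(M[:2,0],4))
    return s,M
def to(p,yaw=None):
    s,M=st();print("lin",np.round(M.T@(np.array(p)-s["eef_pos"])/300,4))
    if yaw is not None:
        y=np.radians(yaw);G=np.array([[0,np.sin(y)*-1,np.cos(y)],[0,np.cos(y),np.sin(y)],[-1,0,0]]);
        print("rot",np.round(R.from_matrix(M.T@G).as_rotvec()/0.5,4))
E
A='{"linear":[0,-0.075,-0.091],"rotation":[-0.81,0,0],"grip":85}';B='x'
python3 -m jog '[{"linear":[0,-0.075,-0.091],"rotation":[-0.81,0,0],"grip":85},{"linear":[0,-0.075,-0.091],"rotation":[-0.81,0,0],"grip":85},{"linear":[0,-0.075,-0.091],"rotation":[-0.81,0,0],"grip":85},{"linear":[0,-0.075,-0.091],"rotation":[-0.81,0,0],"grip":85},{"linear":[0,-0.075,-0.091],"rotation":[-0.81,0,0],"grip":85},{"linear":[0,-0.075,-0.091],"rotation":[-0.81,0,0],"grip":85}]'
python3 -c "from h import *;st()"
```

```text
time_s: 0.65
eef_pos: [497.4, -22.5, 230.7]
ee_rot: [0.692, -0.142, 0.693, 0.142]
force: [-0.8, -0.4, -1.4]
grip_width: 0.995
t0.65 pos [497.4 -22.5 230.7] yaw 23.12 F [-0.8 -0.4 -1.4] T [-0.06   0.008  0.01 ] g 0.995 j [-0.28  0.25  1.58 -0.    1.31 -0.68] tiltx [-0.0013  0.0003]
```

```bash

python3 -m jog '[{"linear":[0,0,0],"rotation":[-0.82,0,0],"grip":85},{"linear":[0,0,0],"rotation":[-0.82,0,0],"grip":85},{"linear":[0,0,0],"rotation":[-0.82,0,0],"grip":85},{"linear":[0,0,0],"rotation":[-0.82,0,0],"grip":85},{"linear":[0,0,0],"rotation":[-0.82,0,0],"grip":85},{"linear":[0,0,0],"rotation":[-0.82,0,0],"grip":85}]'
python3 -m jog '[{"linear":[0,0,0],"rotation":[-0.81,0,0],"grip":85},{"linear":[0,0,0],"rotation":[-0.81,0,0],"grip":85},{"linear":[0,0,0],"rotation":[-0.81,0,0],"grip":85},{"linear":[0,0,0],"rotation":[-0.81,0,0],"grip":85},{"linear":[0,0,0],"rotation":[-0.81,0,0],"grip":85},{"linear":[0,0,0],"rotation":[-0.81,0,0],"grip":85}]'
python3 - <<'E'
from h import *
to([497.3,-22.6,149],69.9)
c=calibration("wrist");p,d=capture("wrist");cv2.imwrite("pics/b.png",p[:,:,::-1])
P=cloud(c,d);W=P[d>0]
q=W[(W[:,2]>171)&(W[:,2]<186)&(abs(W[:,0]-497)<40)&(abs(W[:,1]+23)<40)][:,:2].astype(np.float32);print(len(q),cv2.minAreaRect(q))
E
```

```text
time_s: 1.15
eef_pos: [497.4, -22.4, 230.7]
ee_rot: [0.649, -0.279, 0.65, 0.279]
force: [-0.1, 0.5, -0.4]
grip_width: 0.995
time_s: 1.65
eef_pos: [497.4, -22.3, 230.6]
ee_rot: [0.581, -0.403, 0.581, 0.404]
force: [0.2, 0.2, 0.3]
grip_width: 0.996
t1.65 pos [497.4 -22.3 230.6] yaw 69.53 F [0.2 0.2 0.3] T [-0.015 -0.003  0.009] g 0.996 j [-0.28  0.25  1.58 -0.    1.31 -1.49] tiltx [-0.0015  0.0004]
lin [ 0.2721 -0.0003 -0.0009]
rot [-0.013  -0.0003 -0.0031]
1159 ((496.1205749511719, -22.69647979736328), (14.017090797424316, 54.6256103515625), 70.98107147216797)
```

View pics/b.png

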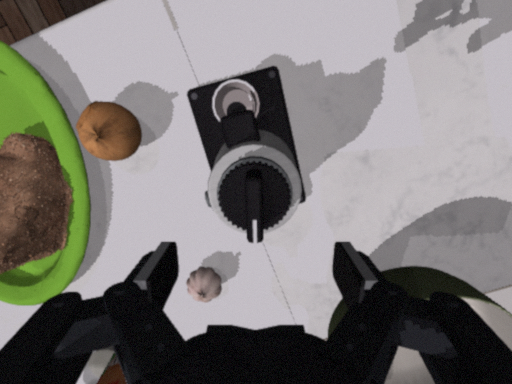

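The bar (255, 175–240) lines up vertically between the fingers. Both measurements agree to within about 1 mm and 1°. Next I descend and close.

```bash

python3 -m jog '[{"linear":[0.08,0,-0.0015],"rotation":[-0.025,0,0],"grip":85},{"linear":[0.16,0,-0.0015],"rotation":[-0.025,0,0],"grip":85},{"linear":[0.22,0,-0.0015],"rotation":[-0.025,0,0],"grip":60},{"linear":[0.26,0,-0.0015],"rotation":[-0.025,0,0],"grip":40},{"linear":[0.272,0,-0.0015],"rotation":[-0.025,0,0],"grip":30},{"linear":[0.272,0,-0.0015],"rotation":[-0.025,0,0],"grip":25}]'
python3 -c "from h import *;to([496.9,-22.7,149],70.3)"
```

```text
time_s: 2.2
eef_pos: [496.9, -22.7, 148.5]
ee_rot: [0.578, -0.406, 0.579, 0.407]
force: [-0.2, 0.4, -0.2]
grip_width: 0.444
t2.20 pos [496.9 -22.7 148.5] yaw 70.20 F [-0.2  0.4 -0.2] T [0.012 0.029 0.009] g 0.444 j [-0.28  0.34  1.69 -0.    1.11 -1.51] tiltx [-0.0029  0.0008]
lin [-0.0017 -0.     -0.0001]
rot [-0.0037 -0.0005 -0.006 ]
```

```bash

python3 -m jog '[{"linear":[0,0,0],"rotation":[0,0,0],"grip":20},{"linear":[0,0,0],"rotation":[0,0,0],"grip":15},{"linear":[0,0,0],"rotation":[0,0,0],"grip":10},{"linear":[0,0,0],"rotation":[0,0,0],"grip":5},{"linear":[0,0,0],"rotation":[0,0,0],"grip":0},{"linear":[0,0,0],"rotation":[0,0,0],"grip":0},{"linear":[0,0,0],"rotation":[0,0,0],"grip":0},{"linear":[0,0,0],"rotation":[0,0,0],"grip":0}]' 80
python3 -c "from h import *;st()"
python3 -m jog '[{"linear":[0,0,0],"rotation":[0,0,0],"grip":0},{"linear":[0,0,0],"rotation":[0,0,0],"grip":0},{"linear":[0,0,0],"rotation":[0,0,0],"grip":0}]'
python3 -c "from h import *;st()"
```

```text
time_s: 2.87
eef_pos: [497.3, -23.1, 149.6]
ee_rot: [0.578, -0.406, 0.579, 0.407]
force: [-1.8, -1.8, 6.1]
grip_width: 0.148
t2.87 pos [497.3 -23.1 149.6] yaw 70.19 F [-1.8 -1.8  6.1] T [-0.301  0.356  0.063] g 0.148 j [-0.28  0.34  1.69 -0.    1.11 -1.51] tiltx [-0.0013 -0.0003]
time_s: 3.12
eef_pos: [497.2, -23.1, 149.6]
ee_rot: [0.578, -0.406, 0.579, 0.407]
force: [-1.6, -1.9, 0.6]
grip_width: 0.148
t3.12 pos [497.2 -23.1 149.6] yaw 70.19 F [-1.6 -1.9  0.6] T [-0.171  0.183  0.071] g 0.148 j [-0.28  0.34  1.69 -0.    1.11 -1.51] tiltx [-0.0014 -0.0003]
```

Gripped: opening about 12.6 mm and forces small. I'll start with a small clockwise probe to learn how a plain click feels.

```bash

for i in 1; do python3 -m jog '[{"linear":[0,0,0],"rotation":[0.07,0,0],"grip":0},{"linear":[0,0,0],"rotation":[0.07,0,0],"grip":0}]' >/dev/null; python3 -c "from h import *;st()"; done
python3 -m jog '[{"linear":[0,0,0],"rotation":[0.07,0,0],"grip":0},{"linear":[0,0,0],"rotation":[0.07,0,0],"grip":0}]' >/dev/null; python3 -c "from h import *;st()"
python3 -m jog '[{"linear":[0,0,0],"rotation":[0.14,0,0],"grip":0},{"linear":[0,0,0],"rotation":[0.14,0,0],"grip":0}]' >/dev/null; python3 -c "from h import *;st()"
python3 -m jog '[{"linear":[0,0,0],"rotation":[0.14,0,0],"grip":0},{"linear":[0,0,0],"rotation":[0.14,0,0],"grip":0}]' >/dev/null; python3 -c "from h import *;st()"
```

```text
t3.28 pos [497.2 -23.1 149.7] yaw 68.12 F [-0.9 -0.8 -1.2] T [-0.225  0.06   0.177] g 0.149 j [-0.28  0.34  1.69 -0.    1.11 -1.47] tiltx [-0.0014 -0.0004]
t3.45 pos [497.2 -23.1 149.6] yaw 66.09 F [-1.3 -2.  -0.7] T [-0.15   0.134  0.1  ] g 0.146 j [-0.28  0.34  1.69 -0.    1.11 -1.43] tiltx [-0.0015 -0.0005]
t3.62 pos [497.2 -23.1 149.6] yaw 62.01 F [ 0.3 -2.  -0.7] T [-0.191  0.203  0.004] g 0.150 j [-0.28  0.34  1.69 -0.    1.11 -1.36] tiltx [-0.0015 -0.0004]
t3.78 pos [497.2 -23.2 149.7] yaw 57.98 F [-2.6 -1.7 -0.7] T [-0.192  0.18  -0.129] g 0.148 j [-0.28  0.34  1.69 -0.    1.11 -1.29] tiltx [-0.0016 -0.0004]
```

A clear click shape: positive torque, zero near 62°, then pulled on. I'll continue with small steps near each expected detent (about 51°, 31°, 11°, ...).

```bash

python3 -m jog '[{"linear":[0,0,0],"rotation":[0.14,0,0],"grip":0},{"linear":[0,0,0],"rotation":[0.14,0,0],"grip":0}]' >/dev/null; python3 -c "from h import *;st()"
python3 -m jog '[{"linear":[0,0,0],"rotation":[0.14,0,0],"grip":0},{"linear":[0,0,0],"rotation":[0.14,0,0],"grip":0}]' >/dev/null; python3 -c "from h import *;st()"
python3 -m jog '[{"linear":[0,0,0],"rotation":[0.07,0,0],"grip":0},{"linear":[0,0,0],"rotation":[0.07,0,0],"grip":0}]' >/dev/null; python3 -c "from h import *;st()"
```

```text
t3.95 pos [497.1 -23.2 149.6] yaw 54.00 F [-1.4 -1.8 -0.2] T [-0.194  0.153 -0.221] g 0.149 j [-0.28  0.34  1.69 -0.    1.11 -1.22] tiltx [-0.0017 -0.0003]
t4.12 pos [497.2 -23.2 149.6] yaw 50.10 F [-1.4 -1.5  0.3] T [-0.249  0.137  0.02 ] g 0.143 j [-0.28  0.34  1.69 -0.    1.11 -1.16] tiltx [-0.0017 -0.0004]
t4.28 pos [497.2 -23.2 149.6] yaw 48.30 F [-1.2 -2.9 -0.1] T [-0.194 -0.041  0.194] g 0.146 j [-0.28  0.34  1.69 -0.    1.11 -1.12] tiltx [-0.0017 -0.0005]
```

```bash

python3 -m jog '[{"linear":[0,0,0],"rotation":[0.07,0,0],"grip":0},{"linear":[0,0,0],"rotation":[0.07,0,0],"grip":0}]' >/dev/null; python3 -c "from h import *;st()"
python3 -m jog '[{"linear":[0,0,0],"rotation":[0,0,0],"grip":0}]' >/dev/null; python3 -c "from h import *;st()"
```

```text
t4.45 pos [497.2 -23.3 149.7] yaw 46.46 F [-0.5 -1.5  0.9] T [-0.27   0.13   0.111] g 0.154 j [-0.28  0.34  1.69 -0.    1.11 -1.09] tiltx [-0.0017 -0.0006]
t4.53 pos [497.2 -23.3 149.7] yaw 46.65 F [-1.  -1.4 -1.2] T [-0.226  0.089  0.138] g 0.148 j [-0.28  0.34  1.69 -0.    1.11 -1.1 ] tiltx [-0.0017 -0.0006]
```

About 4° past that detent the torque is 0.11–0.14, so it was a plain click. On to the next detent, near 31°.

```bash

python3 -m jog '[{"linear":[0,0,0],"rotation":[0.14,0,0],"grip":0},{"linear":[0,0,0],"rotation":[0.28,0,0],"grip":0},{"linear":[0,0,0],"rotation":[0.44,0,0],"grip":0},{"linear":[0,0,0],"rotation":[0.44,0,0],"grip":0}]' >/dev/null; python3 -c "from h import *;st()"
python3 -m jog '[{"linear":[0,0,0],"rotation":[0.12,0,0],"grip":0},{"linear":[0,0,0],"rotation":[0.12,0,0],"grip":0}]' >/dev/null; python3 -c "from h import *;st()"
python3 -m jog '[{"linear":[0,0,0],"rotation":[0.07,0,0],"grip":0},{"linear":[0,0,0],"rotation":[0.07,0,0],"grip":0}]' >/dev/null; python3 -c "from h import *;st()"
```

```text
t4.87 pos [497.  -23.3 149.6] yaw 34.00 F [-2.1 -1.9 -0.1] T [-0.27   0.304 -0.321] g 0.147 j [-0.28  0.34  1.69 -0.    1.11 -0.88] tiltx [-0.002  -0.0005]
t5.03 pos [497.  -23.3 149.6] yaw 30.67 F [-1.7 -0.4 -0.3] T [-0.255  0.222 -0.019] g 0.151 j [-0.28  0.34  1.69 -0.    1.11 -0.82] tiltx [-0.002  -0.0005]
t5.20 pos [497.  -23.4 149.7] yaw 28.85 F [-0.6 -1.3  0.1] T [-0.285  0.145  0.161] g 0.149 j [-0.28  0.34  1.69 -0.    1.11 -0.79] tiltx [-0.002  -0.0006]
```

```bash

python3 -m jog '[{"linear":[0,0,0],"rotation":[0.07,0,0],"grip":0},{"linear":[0,0,0],"rotation":[0.07,0,0],"grip":0}]' >/dev/null; python3 -c "from h import *;st()"
python3 -m jog '[{"linear":[0,0,0],"rotation":[0,0,0],"grip":0}]' >/dev/null; python3 -c "from h import *;st()"
```

```text
t5.37 pos [497.  -23.4 149.6] yaw 27.01 F [-1.9 -2.  -0.3] T [-0.296  0.186  0.153] g 0.149 j [-0.28  0.34  1.69 -0.    1.11 -0.75] tiltx [-0.002  -0.0007]
t5.45 pos [497.  -23.4 149.6] yaw 27.20 F [-1.5 -1.4 -0.5] T [-0.25   0.094  0.086] g 0.149 j [-0.28  0.34  1.69 -0.    1.11 -0.76] tiltx [-0.002  -0.0007]
```

Another plain click. Next detent, near 10.7°.

```bash

python3 -m jog '[{"linear":[0,0,0],"rotation":[0.14,0,0],"grip":0},{"linear":[0,0,0],"rotation":[0.28,0,0],"grip":0},{"linear":[0,0,0],"rotation":[0.46,0,0],"grip":0},{"linear":[0,0,0],"rotation":[0.46,0,0],"grip":0}]' >/dev/null; python3 -c "from h import *;st()"
python3 -m jog '[{"linear":[0,0,0],"rotation":[0.12,0,0],"grip":0},{"linear":[0,0,0],"rotation":[0.12,0,0],"grip":0}]' >/dev/null; python3 -c "from h import *;st()"
python3 -m jog '[{"linear":[0,0,0],"rotation":[0.07,0,0],"grip":0},{"linear":[0,0,0],"rotation":[0.07,0,0],"grip":0}]' >/dev/null; python3 -c "from h import *;st()"
```

```text
t5.78 pos [496.9 -23.4 149.6] yaw 13.94 F [-1.7 -2.   0.8] T [-0.265  0.334 -0.217] g 0.151 j [-0.28  0.34  1.69 -0.    1.12 -0.53] tiltx [-0.0023 -0.0006]
t5.95 pos [496.9 -23.4 149.7] yaw 10.62 F [-0.9 -1.5 -0.3] T [-0.28   0.292 -0.08 ] g 0.150 j [-0.28  0.34  1.69 -0.    1.12 -0.47] tiltx [-0.0023 -0.0006]
t6.12 pos [496.9 -23.4 149.6] yaw 8.84 F [-1.7 -1.4 -0.4] T [-0.34   0.212  0.368] g 0.147 j [-0.28  0.34  1.69 -0.    1.12 -0.44] tiltx [-0.0024 -0.0008]
```

```bash

python3 -m jog '[{"linear":[0,0,0],"rotation":[0.07,0,0],"grip":0},{"linear":[0,0,0],"rotation":[0.07,0,0],"grip":0}]' >/dev/null; python3 -c "from h import *;st()"
python3 -m jog '[{"linear":[0,0,0],"rotation":[0,0,0],"grip":0}]' >/dev/null; python3 -c "from h import *;st()"
```

```text
t6.28 pos [496.9 -23.4 149.7] yaw 7.06 F [-2.2 -2.3 -1. ] T [-0.338  0.185  0.606] g 0.148 j [-0.28  0.34  1.69 -0.    1.12 -0.4 ] tiltx [-0.0024 -0.0011]
t6.37 pos [496.9 -23.5 149.6] yaw 7.28 F [-1.7 -1.8 -1. ] T [-0.296  0.15   0.592] g 0.150 j [-0.28  0.34  1.69 -0.    1.12 -0.41] tiltx [-0.0025 -0.0013]
```

The stop is clear: torque climbs to 0.6 N m at yaw 7.2°, where the earlier detents gave 0.1–0.15. So detent 0 is at about 10.5°, three clicks from the start, and no jam is near. I won't turn clockwise any further. The target is 110.5°, five clicks back, checking each one.

```bash

python3 -m jog '[{"linear":[0,0,0],"rotation":[-0.12,0,0],"grip":0},{"linear":[0,0,0],"rotation":[-0.28,0,0],"grip":0},{"linear":[0,0,0],"rotation":[-0.46,0,0],"grip":0},{"linear":[0,0,0],"rotation":[-0.64,0,0],"grip":0},{"linear":[0,0,0],"rotation":[-0.81,0,0],"grip":0},{"linear":[0,0,0],"rotation":[-0.81,0,0],"grip":0}]' >/dev/null; python3 -c "from h import *;st()"
python3 -m jog '[{"linear":[0,0,0],"rotation":[-0.12,0,0],"grip":0},{"linear":[0,0,0],"rotation":[-0.28,0,0],"grip":0},{"linear":[0,0,0],"rotation":[-0.44,0,0],"grip":0},{"linear":[0,0,0],"rotation":[-0.60,0,0],"grip":0},{"linear":[0,0,0],"rotation":[-0.7,0,0],"grip":0},{"linear":[0,0,0],"rotation":[-0.7,0,0],"grip":0}]' >/dev/null; python3 -c "from h import *;st()"
python3 -m jog '[{"linear":[0,0,0],"rotation":[-0.12,0,0],"grip":0},{"linear":[0,0,0],"rotation":[-0.28,0,0],"grip":0},{"linear":[0,0,0],"rotation":[-0.44,0,0],"grip":0},{"linear":[0,0,0],"rotation":[-0.60,0,0],"grip":0},{"linear":[0,0,0],"rotation":[-0.7,0,0],"grip":0},{"linear":[0,0,0],"rotation":[-0.7,0,0],"grip":0}]' >/dev/null; python3 -c "from h import *;st()"
```

```text
t6.87 pos [497.  -23.4 149.7] yaw 30.75 F [-0.2 -1.8 -1.8] T [-0.194 -0.003  0.111] g 0.146 j [-0.28  0.34  1.69 -0.    1.11 -0.82] tiltx [-0.002  -0.0009]
t7.37 pos [497.1 -23.2 149.6] yaw 50.82 F [-0.1 -0.2 -0.7] T [-0.147  0.052  0.031] g 0.149 j [-0.28  0.34  1.69 -0.    1.11 -1.17] tiltx [-0.0017 -0.0005]
t7.87 pos [497.2 -23.1 149.7] yaw 70.83 F [ 0.1  0.3 -1.4] T [0.016 0.079 0.017] g 0.147 j [-0.28  0.34  1.69 -0.    1.11 -1.52] tiltx [-0.0015 -0.0001]
```

```bash

python3 -m jog '[{"linear":[0,0,0],"rotation":[-0.12,0,0],"grip":0},{"linear":[0,0,0],"rotation":[-0.28,0,0],"grip":0},{"linear":[0,0,0],"rotation":[-0.44,0,0],"grip":0},{"linear":[0,0,0],"rotation":[-0.60,0,0],"grip":0},{"linear":[0,0,0],"rotation":[-0.69,0,0],"grip":0},{"linear":[0,0,0],"rotation":[-0.69,0,0],"grip":0}]' >/dev/null; python3 -c "from h import *;st()"
python3 -m jog '[{"linear":[0,0,0],"rotation":[-0.12,0,0],"grip":0},{"linear":[0,0,0],"rotation":[-0.28,0,0],"grip":0},{"linear":[0,0,0],"rotation":[-0.44,0,0],"grip":0},{"linear":[0,0,0],"rotation":[-0.60,0,0],"grip":0},{"linear":[0,0,0],"rotation":[-0.7,0,0],"grip":0},{"linear":[0,0,0],"rotation":[-0.7,0,0],"grip":0}]' >/dev/null; python3 -c "from h import *;st()"
```

```text
t8.37 pos [497.2 -22.9 149.7] yaw 90.50 F [ 0.2 -0.3 -0.3] T [0.028 0.049 0.074] g 0.146 j [-0.28  0.34  1.69 -0.    1.11 -1.86] tiltx [-0.0014  0.0002]
t8.87 pos [497.2 -22.8 149.7] yaw 110.43 F [-0.1 -0.8  0.2] T [0.072 0.148 0.056] g 0.150 j [-0.28  0.34  1.69  0.    1.11 -2.21] tiltx [-0.0015  0.0006]
```

Now I open the gripper in place, let the dial settle, retreat upwards and check.

```bash

python3 -m jog '[{"linear":[0,0,0],"rotation":[0,0,0],"grip":20},{"linear":[0,0,0],"rotation":[0,0,0],"grip":35},{"linear":[0,0,0],"rotation":[0,0,0],"grip":50},{"linear":[0,0,0],"rotation":[0,0,0],"grip":60},{"linear":[0,0,0],"rotation":[0,0,0],"grip":60},{"linear":[0,0,0],"rotation":[0,0,0],"grip":60},{"linear":[0,0,0],"rotation":[0,0,0],"grip":60}]'
python3 -m jog '[{"linear":[-0.05,0,0],"rotation":[0,0,0],"grip":60},{"linear":[-0.15,0,0],"rotation":[0,0,0],"grip":85},{"linear":[-0.24,0,0],"rotation":[0,0,0],"grip":85},{"linear":[-0.27,0,0],"rotation":[0,0,0],"grip":85},{"linear":[-0.27,0,0],"rotation":[0,0,0],"grip":85},{"linear":[-0.27,0,0],"rotation":[0,0,0],"grip":85},{"linear":[-0.27,0,0],"rotation":[0,0,0],"grip":85}]'
python3 - <<'E'
from h import *
st()
c=calibration("wrist");p,d=capture("wrist");cv2.imwrite("pics/c.png",p[:,:,::-1])
P=cloud(c,d);W=P[d>0]
q=W[(W[:,2]>171)&(W[:,2]<186)&(abs(W[:,0]-497)<40)&(abs(W[:,1]+23)<40)][:,:2].astype(np.float32);print(len(q),cv2.minAreaRect(q))
p,d=capture("scene");cv2.imwrite("pics/c_s.png",p[:,:,::-1])
E
```

```text
time_s: 9.45
eef_pos: [497.2, -22.8, 149.7]
ee_rot: [0.403, -0.58, 0.404, 0.581]
force: [-0.3, -0.6, -0.3]
grip_width: 0.702
time_s: 10.03
eef_pos: [496.8, -22.7, 229.1]
ee_rot: [0.403, -0.579, 0.404, 0.582]
force: [-0.7, -0.1, -0.4]
grip_width: 0.995
t10.03 pos [496.8 -22.7 229.1] yaw 110.41 F [-0.7 -0.1 -0.4] T [0.015 0.019 0.008] g 0.995 j [-0.28  0.26  1.58  0.    1.31 -2.21] tiltx [-0.0039  0.0012]
1152 ((496.40435791015625, -23.214096069335938), (55.55497741699219, 13.40950870513916), 20.79967498779297)
```

View pics/c.png

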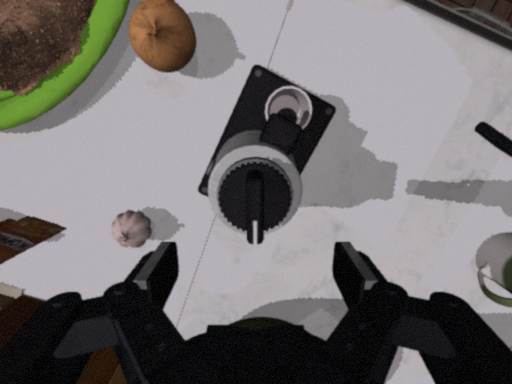

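View pics/c_s.png

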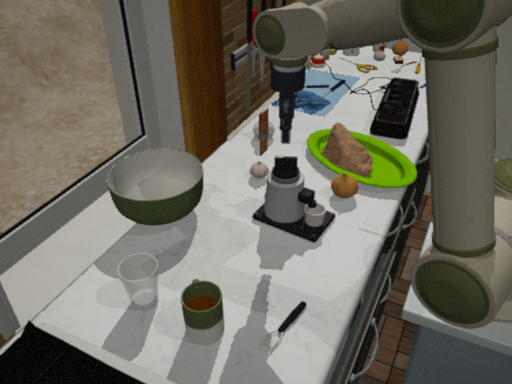

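The wrist view shows the mark at (255,230), with the bar now at yaw +20.8° against -20.1° at the start. That is 2 clicks net counterclockwise, which fits 3 clicks down and 5 back. The scene view shows the mug, glass, onion, garlic and peeler at the same pixels as before, and the gripper is clear.

```bash
python3 -c "
from rig import *
print(finish_job())"
```

```text
the job is handed in; nothing more can be done
None
```

The grinder should now be five clicks counterclockwise from the zero stop. I let go of the dial and handed the job in; no verdict came back.

- **Finding the stop:** I turned the dial clockwise in small steps. The first two detents gave a plain click of 0.1–0.2 N m. At the third, torque rose to about 0.6 N m roughly 0.06 rad past it, going by the gripper's angle. That is slightly over the 0.5 N m quoted for 0.08 rad past, so the dial may have been nearer 0.1 rad past, still short of the 0.15 rad jam. I turned no further.
- **Setting the dial:** I turned back 100° from detent 0 (gripper angle 10.5° to 110.4°), then opened the gripper and lifted it clear.
- **Checks:** The camera shows the bar went from about -20° (a second look read -19°) to +20.8°. That is two clicks net counterclockwise, which fits three to the stop and five back. By eye, the mug, glass, onion, garlic and peeler look unmoved in the scene picture. The job took about 10 s on the robot's clock, and no check failed.

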